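# Clamp a sample bottle on the shaker with its turnbuckle

## Task

Load the shaker: stand the screw-capped sample bottle upright on the shaker's mat between the two foam-faced clamp bars, then tighten the turnbuckle in front of them by pushing its tommy bars round, their tops coming towards the robot, until both bars hold the bottle firmly. Go by feel: stop when the tommy bars push back about twice as hard as they did while the clamps ran free, and do not force it further; keep the bottle upright and leave the other bottle and the beaker alone.

Things in the scene. Friction and masses are not known exactly. Their poses are not given: they have to be found in the camera images.
- sample_bottle: the bottle to load: clear glass, white screw cap, pale contents with a dark layer of soil at the bottom; 48 mm diameter, straight-sided from 4 to 70 mm above its foot, then narrowing to the cap, 104 mm tall; about 0.12 kg; origin at the centre of its foot, z up. Stands loose on the thin bench mat (4 mm) left of the shaker
- stoppered_bottle: bystander: bottle of the same diameter, 124 mm tall, with a clear glass stopper cup instead of a white cap; origin at the centre of its foot; it may have changed places with the sample bottle or the beaker
- small_beaker: bystander: low open beaker, 54 mm diameter, 46 mm tall; origin at the centre of its foot
- shaker: bench shaker, fixed: pale housing 240 (x) by 300 mm (y), origin under its centre on the bench, z up, x from its front panel (robot side) to its back, y along the turnbuckle. Tray and black mat 62 mm above the bench. Guide rods along y at x = -15 and +109 mm, tops 80 mm above the bench. Pillow blocks of the turnbuckle at x = -72, y = -45 and +45 mm, 12 mm thick, tops 147 mm above the bench
- bottle_place (a point): point on the mat where the bottle's foot belongs: shaker x = +55 mm, midway between the clamp bars, 62 mm above the bench; its axes are the shaker's. Anywhere within 20 mm of it along x will do; the bars centre the bottle along y
- turnbuckle_mid (a point): point on the turnbuckle's axis at the middle of its hub, where the four tommy bars cross: shaker x = -72 mm, y = 0, 128 mm above the bench; its axes are the shaker's, and the turnbuckle turns about their y axis
- turnbuckle (a joint): turn of the brass turnbuckle body, rad, growing as it tightens: tops of the tommy bars come to the front (-x), those on the robot's side go down. At 0 its four tommy bars point up, down, front and back. Opposite threads draw both clamp bars in at once, 10 mm each per full turn; the gap between the foam faces is 64 mm at 0. It stays where it is left, or eases back a little if very tight
- clamp_left: aluminium clamp bar on the +y side of the shaker with its threaded rod and dark foam facing. The bar runs along x from x = -35 to 122 mm, 82 to 116 mm above the bench; its cranked arm reaches out to the lug that takes the rod, 119 mm from the middle, top 143 mm above the bench. Slides along the shaker's y; its origin is the shaker's origin moved by its travel
- clamp_right: the same bar mirrored, on the -y side
- left_face (a point): middle of the left bar's foam face, 99 mm above the bench, at shaker x = +55 mm
- right_face (a point): middle of the right bar's foam face, 99 mm above the bench, at shaker x = +55 mm
- tommy_end (a point): centre of the black ball (13 mm) at the end of one of the four steel tommy bars (9 mm thick, reaching 58 mm from the axis, 90 degrees apart); this one points up at 0. Running free, some 2.5 N pushed square to a bar 45 mm from the axis turns it (0.11 N m; 3 to 5 N with rubbing). With both foams on the bottle this climbs steadily; 0.2 to 0.35 N m is firm, 0.45 N m too hard

How it is judged (in metres and radians):
On the way:
1. the sample bottle stands upright on the mat between the open clamp bars, let go (z of sample_bottle in the frame of shaker between 0.058 and 0.067 m and angle between sample_bottle's own z axis and vertical below 0.1 rad and x of sample_bottle in the frame of shaker between 0.03 and 0.08 m and y of sample_bottle in the frame of shaker between -0.02 and 0.02 m and contact force between the fingers and sample_bottle below 0.1 N), for 0.2 s.
At the end, for the whole second after the job is handed in: the sample bottle stands upright (within 0.1 rad) on the mat (its foot within 5 mm of the mat's height, its axis 30 to 80 mm behind the shaker's middle), at rest, and each of the two clamp bars presses on it with more than 10 N by the turnbuckle alone (contact force between each of clamp_left, clamp_right and sample_bottle above 10 N and z of sample_bottle in the frame of shaker between 0.058 and 0.067 m and angle between sample_bottle's own z axis and vertical below 0.1 rad and x of sample_bottle in the frame of shaker between 0.03 and 0.08 m and linear speed of sample_bottle below 0.02 m/s); the robot touches nothing.
It fails at once if the bottle is squeezed with more than 120 N (contact force between any of clamp_left, clamp_right and sample_bottle above 120 N).
It fails at once if the sample bottle is tipped over (angle between sample_bottle's own z axis and vertical above 0.6 rad).
It fails at once if the stoppered bottle or the beaker is knocked over or pushed more than 3 cm (distance of any of stoppered_bottle, small_beaker from where it was at the start of the episode above 0.03 m or angle between any of stoppered_bottle, small_beaker's own z axis and vertical above 0.4 rad).
It also fails if it takes over 67 s, if anything falls off the work surface, if the arm or the gripper's body presses on something with over 40 N, if the wrist force passes 120 N, or if a joint passes its speed limit or range.

## Robot

A 6-joint arm with a two-finger parallel gripper is mounted at the origin on a cart in front of the work surface, level with it; the furniture and walls round the work are solid. World frame = base frame: x ahead of the robot, y to its left, z up, the work surface at z = 0. Lengths are in mm, angles in degrees, forces in N, time in s.
With the tool pointing down it reaches from about 375 to 825 mm from the base axis. Payload 5.5 kg.
Tool frame: the origin (TCP) lies between the finger pads; the fingertips stand env.finger_overhang ahead of it and the grasp point (between the pads) lies 2 mm behind it (env.finger_overhang is the distance from the TCP to the fingertips, in mm); z points along the fingers, y is the line along which they close (so a half turn about z gives the same grasp; the last joint's range is limited). The gripper opens to 85 mm and grips with 20 to 120 N. Pads are 22 mm wide; open, the fingers measure 114 mm over their backs; the gripper's body (76 mm by 85 mm) begins 54 mm behind the grasp point. The pads swing forward as they close: fully open they stand 13 mm farther back than shut.
Start: joints at [-69.213, 17.962, -2.699, 69.339, 0, 90], TCP at [212.932, -560.941, 248.299] pointing down, gripper open.
Joint ranges: [-152.73, 152.73], [-39.44, 99.34], [-58.76, 71.6], [-118.89, 123.64], [-81.53, 83.1], [-180, 180]. Speed limits (degrees/s): [136.94, 136.94, 172.46, 180, 180, 180].

## Interface

Orientations are given as a 3x3 rotation matrix whose columns are the frame's x, y, z axes.
In Python, from plant import env gives the robot as it stands. The module is installed in compiled form; this text tells all that it offers.
- The arm moves only by the tool drive_tool, never from a script. Its argument "deltas" is a list of rows, each a list of 5 numbers: the shift along the tool's x, y, z in mm, then the turn about the tool's z in degrees, then the opening, from 0 (shut) to 1 (fully open). A call has 1 to 8 rows; each row is the pose to reach, as a shift and turn from the pose commanded when the call began, along the tool's axes at that moment; what a row does not reach only later rows make up. A row lasts 1/8 s, in which the tool goes at most 62.5 mm and 10.7 degrees, less where a joint would pass 70% of its speed; a pose out of reach is approached as far as the arm can. A call with a gripper value outside its range is refused whole. The fingers move at their own pace and stop on an object; the grip force is fixed at half the most. Time passes only in rows, so rows that repeat a pose let the fingers close. It gives the time, the measured TCP pose, the force, the opening and the grip force at its end, in the units of the state.
- env.get_state(): the state, without advancing time (a new reading comes with each control period).
- env.get_image(name): name is "scene" or "top"; returns a dict with "img" (480x640x3 uint8, blue, green, red), "intrinsics" (3x3 intrinsics, pixels), "R" (3x3) and "t" (3): a world point X has camera coordinates R X + t. Camera axes: x right, y down, z forward; pixel columns grow to the right and rows downward; lengths in mm; the calibration is good to about 2 mm. A picture is of the moment at which its call begins. There is no depth.
- env.hand_in(): hands the job in; it is judged then, once.
The state is a dict: "clock": time; "joint_positions": joint angles; "qvel": joint speeds; "effort": joint torques, N m; "tool_pos": TCP position; "eef_rot": TCP orientation; "ft_force": force on the tool from outside, world axes, zero at the start; "moment": the same for the moment, N m; "grip_width": finger opening in mm; "grasp_force": force on a finger pad.
Only numpy, scipy, OpenCV 4.12 (cv2) and the standard library are available. Lean on these libraries where they do the work, as an engineer would, in place of code of your own. Each camera call takes 0.05 s, during which the arm holds its last target. There are 200 camera calls.

## Working session

There is one attempt and no reset: what is moved stays moved. The work goes in short steps, Python scripts to look and compute and a tool call to move; the robot and the scene stay as the last step left them, time stands still between calls to the robot, and variables do not carry over. Pictures are saved under pics/ and viewed, at most 10 in all, crops included, and the job is handed in when it is done.

Besides the shell and the picture viewer there is one more tool, called after "Request:" as name(argument=value, ...), one argument or row to a line, values as JSON. drive_tool: Moves the arm, as the interface text tells. Its arguments: {"type":"object","properties":{"deltas":{"type":"array"}},"required":["deltas"]}

```bash
mkdir -p pics; cat > h.py <<'E'
import numpy as np, cv2
from plant import env
def shot(n,f):
    d=env.get_image(n); cv2.imwrite('pics/'+f,d['img']); np.savez('pics/'+f+'.npz',**{k:np.array(d[k]) for k in('intrinsics','R','t','img')}); return d
def ray(d,u,v):
    K,R,t=[np.array(d[k]) for k in('intrinsics','R','t')]; t=t.ravel()
    return -R.T@t, R.T@np.linalg.solve(K,[u,v,1.])
def plane(d,u,v,z):
    o,r=ray(d,u,v); return (o+r*(z-o[2])/r[2]).round(1)
def proj(d,X):
    p=np.array(d['intrinsics'])@(np.array(d['R'])@np.array(X,float)+np.array(d['t']).ravel()); return (p[:2]/p[2]).round(1)
E
python3 - <<'E'
from h import *
for n in('scene','top'):
    d=shot(n,n+'0.png'); print(n,ray(d,320,240))
s=env.get_state(); print(s,env.finger_overhang)
E
```

```text
scene (array([160.75476688, 577.72280993, 805.77130512]), array([ 0.41132452, -0.53658629, -0.73718753]))
top (array([ 391.66190198,   57.34108201, 1132.50247286]), array([ 0.12105306,  0.0408147 , -0.99202599]))
{'clock': 0.1, 'joint_positions': array([-6.92119166e+01,  1.79987962e+01, -2.74736996e+00,  6.93403756e+01,
        1.91297270e-03,  9.00016694e+01]), 'qvel': array([ 0.01800623, -0.03780608,  0.1821848 ,  0.04473393,  0.01391289,
       -0.05144542]), 'effort': array([-7.06104893e-04, -5.40765917e+01,  3.40541625e+01,  1.11291785e-02,
        6.58041745e-05, -2.37497403e-05]), 'tool_pos': array([ 212.78446276, -560.48066822,  247.54346179]), 'eef_rot': array([[ 9.34909870e-01,  3.54884882e-01, -5.04859633e-04],
       [ 3.54885240e-01, -9.34908786e-01,  1.42395847e-03],
       [ 3.33436257e-05, -1.51044006e-03, -9.99998859e-01]]), 'ft_force': array([-0.03388165,  0.11323362, -0.15103005]), 'moment': array([-0.03704738, -0.05028432, -0.01019438]), 'grasp_force': 0.0, 'grip_width': 85.47624322108318} 17.0
```

View pics/scene0.png

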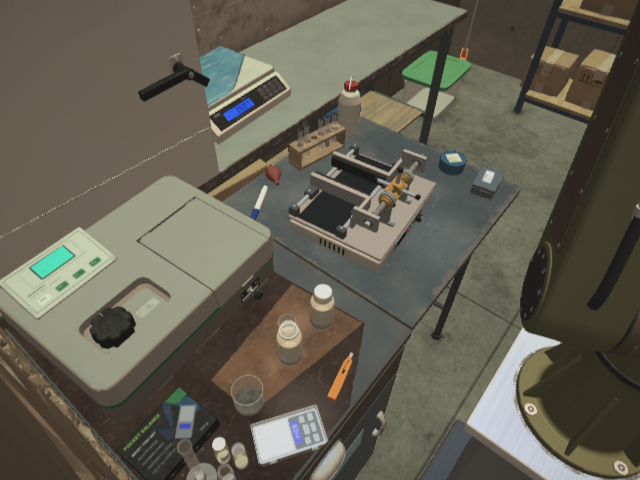

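View pics/top0.png

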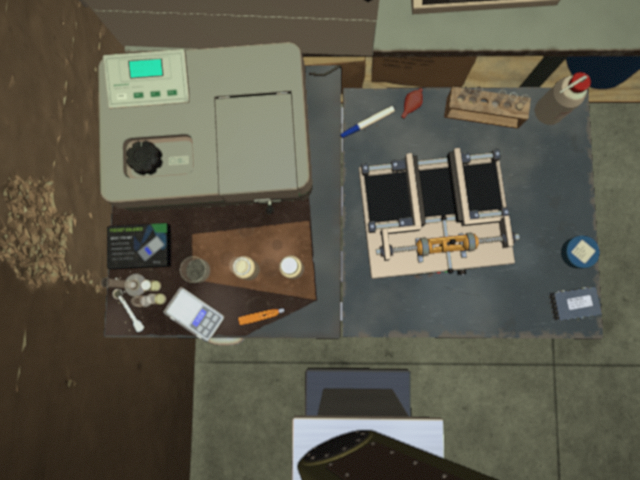

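The sample bottle (white cap) is at scene (322,292), top (290,266). The stoppered bottle is at top (243,267), the beaker at top (193,269), and the shaker around top (440,215) with a few degrees of yaw. I'll zoom in next.

```bash
python3 - <<'E'
from h import *
t=np.load('pics/top0.png.npz'); s=np.load('pics/scene0.png.npz')
a=cv2.resize(t['img'][140:290,350:530],None,fx=4.4,fy=4,interpolation=cv2.INTER_CUBIC)
a=cv2.resize(t['img'][140:285,350:530],None,fx=4,fy=4,interpolation=cv2.INTER_CUBIC)
cv2.imwrite('pics/c1.png',a)
def cap(d,x0,x1,y0,y1):
    im=d['img'][y0:y1,x0:x1]; m=(im.min(2)>205).astype(np.uint8)
    n,l,st,c=cv2.connectedComponentsWithStats(m); i=1+st[1:,4].argmax(); print(st[i]); return c[i]+[x0,y0]
ct=cap(t,275,305,250,282); cs=cap(s,305,340,280,305); print(ct,cs,plane(t,*ct,108),plane(s,*cs,108))
# brass hub
hsv=cv2.cvtColor(t['img'],cv2.COLOR_BGR2HSV)
m=cv2.inRange(hsv,(8,110,90),(28,255,255)); m[:, :380]=0;m[:225]=0;m[262:]=0;m[:,500:]=0
p=cv2.minAreaRect(cv2.findNonZero(m)); print(p,plane(t,*p[0],128))
for u,v in((370,278),(515,262)): print(plane(t,u,v,62))
print(plane(t,243,267,128),plane(t,193,269,46))
E
```

```text
[  7   8  14  15 165]
[ 10   5  16  13 158]
[288.58181818 265.09090909] [322.58860759 290.74683544] [466. 162. 108.] [466.6 165.7 108. ]
((447.12811279296875, 243.84495544433594), (15.264264106750488, 62.00515365600586), 84.5596694946289) [ 507.3 -150.5  128. ]
[443.1  -3.1  62. ]
[ 477.3 -303.3   62. ]
[460.5 249.5 128. ] [461.5 371.8  46. ]
```

View pics/c1.png

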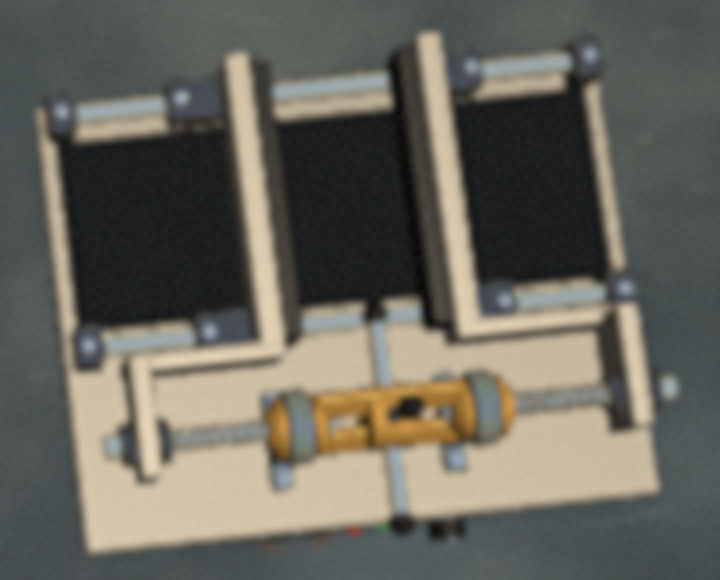

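Crop view: the tommy bars sit near 0, with balls at crop (402,525) front, (375,310) back and (408,408) up. The clamps are open. The shaker's front corners are 302 mm apart (300 expected), giving a yaw of about 6.5°.

```bash
cat >> h.py <<'E'
def go(X,yaw,s=None):
    "tool shift/turn to world point X with tool y axis at world angle yaw"
    s=s or env.get_state(); R=np.array(s['eef_rot']); d=R.T@(np.array(X)-s['tool_pos'])
    a=np.degrees(np.arctan2(R[1,1],R[0,1])); print('delta',d.round(1),'turn',round(-((yaw-a+180)%360-180),1))
YAW=6.5
def sh(x,y,z,o=(579,-141)):
    c,s=np.cos(np.radians(YAW)),np.sin(np.radians(YAW)); return np.array([o[0]+c*x-s*y,o[1]+s*x+c*y,z])
E
python3 - <<'E'
from h import *
t=np.load('pics/top0.png.npz')
f=plane(t,450.5,271.25,128);b=plane(t,443.75,217.5,128);u=plane(t,452,242,186)
print(f,b,u,(f+b)/2,np.linalg.norm(f-b)); print(sh(-72,0,128),sh(55,0,62))
# bar back ends (left, right), z116 ; expected x=122
for c in((238,55),(428,35)): print(plane(t,350+c[0]/4,140+c[1]/4,116))
print(sh(122,40,116),sh(122,-40,116))
go((466,164,180),0)
E
```

```text
[ 453.6 -155.8  128. ] [ 559.5 -145.1  128. ] [ 504.  -147.6  186. ] [ 506.55 -150.45  128.  ] 106.43918451397491
[ 507.46282639 -149.15063139  128.        ] [ 633.64645206 -134.77382324   62.        ]
[692.5 -81.3 116. ]
[ 702.9 -177.6  116. ]
[695.68763784 -87.44633369 116.        ] [ 704.74389494 -166.93208215  116.        ]
delta [ 493.8 -587.4   68.4] turn -69.2
```

Request:
drive_tool(
  deltas=[
    [494, -587, 68, -69, 1],
    [494, -587, 68, -69, 1],
    [494, -587, 68, -69, 1],
    [494, -587, 68, -69, 1],
    [494, -587, 68, -69, 1],
    [494, -587, 68, -69, 1],
    [494, -587, 68, -69, 1],
    [494, -587, 68, -69, 1],
  ],
)

```text
clock: 1.1
tool_pos: [377.7, -89.0, 204.0]
eef_rot: [[0.003, 1.0, 0.001], [1.0, -0.003, -0.0], [-0.0, 0.001, -1.0]]
ft_force: [1.2, -1.6, -0.6]
grip_width: 85.1
grasp_force: 0.0
```

```bash
python3 - <<'E'
from h import *
go((466,164,180),0)
E
```

```text
delta [253.3  87.4  24. ] turn -0.2
```

Request:
drive_tool(
  deltas=[
    [253, 87, 24, 0, 1],
    [253, 87, 24, 0, 1],
    [253, 87, 24, 0, 1],
    [253, 87, 24, 0, 1],
    [253, 87, 24, 0, 1],
    [253, 87, 24, 0, 1],
    [253, 87, 24, 0, 1],
  ],
)

```text
clock: 1.98
tool_pos: [464.8, 160.5, 180.0]
eef_rot: [[0.005, 1.0, -0.001], [1.0, -0.005, -0.001], [-0.001, -0.001, -1.0]]
ft_force: [-0.1, 0.5, 0.4]
grip_width: 85.1
grasp_force: 0.0
```

```bash
python3 - <<'E'
from h import *
go((466,164,54),0)
E
```

```text
delta [  3.7   1.3 126. ] turn -0.3
```

Request:
drive_tool(
  deltas=[
    [1, 1, 50, 0, 1],
    [1, 1, 90, 0, 1],
    [1, 1, 126, 0, 1],
    [1, 1, 126, 0, 1],
    [1, 1, 126, 0, 1],
  ],
)

```text
clock: 2.6
tool_pos: [467.2, 162.1, 55.6]
eef_rot: [[0.005, 1.0, 0.001], [1.0, -0.005, 0.0], [0.0, 0.001, -1.0]]
ft_force: [0.9, -0.3, 0.6]
grip_width: 85.4
grasp_force: 0.0
```

```bash
python3 - <<'E'
from h import *
shot('scene','s1.png'); i=cv2.imread('pics/s1.png')[230:400,220:420]; cv2.imwrite('pics/s1c.png',cv2.resize(i,None,fx=3,fy=3))
E
```

```text
(no output)
```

View pics/s1c.png

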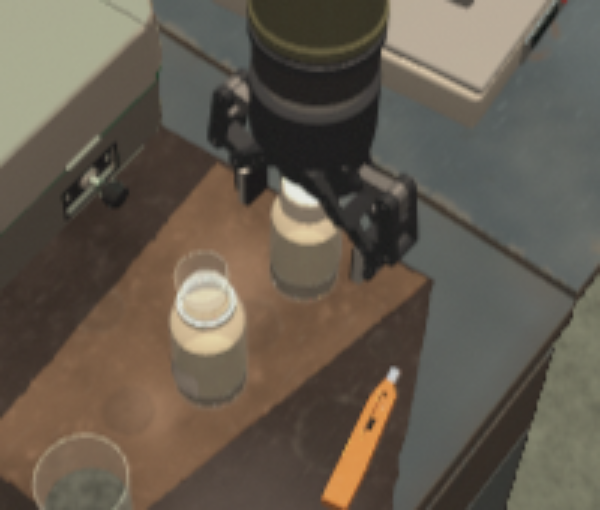

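The fingers straddle the white-capped bottle at crop (305,240), in front of it and behind it. I'll close and lift.

Request:
drive_tool(
  deltas=[
    [1, 0, 0, 0, 0.3],
    [1, 0, 0, 0, 0.3],
    [1, 0, 0, 0, 0.3],
    [1, 0, 0, 0, 0.3],
    [1, 0, -40, 0, 0.3],
    [1, 0, -90, 0, 0.3],
    [1, 0, -160, 0, 0.3],
    [1, 0, -160, 0, 0.3],
  ],
)

```text
clock: 3.65
tool_pos: [469.1, 164.9, 218.9]
eef_rot: [[0.003, 1.0, 0.008], [1.0, -0.003, 0.003], [0.003, 0.008, -1.0]]
ft_force: [0.6, -0.6, -0.9]
grip_width: 45.9
grasp_force: 62.2
```

```bash
python3 - <<'E'
from h import *
s=env.get_state(); print(s['tool_pos'],s['grip_width'],s['grasp_force']); p=sh(54,0,0,(578.5,-142)); print(p)
go((p[0],p[1],214),6.5)
E
```

```text
[469.13965091 164.86335097 218.92702769] 45.93990396659999 62.164591101463884
[ 632.15288021 -135.88702646    0.        ]
delta [-300.2  164.     5.4] turn -6.7
```

Request:
drive_tool(
  deltas=[
    [-30, 16, 2, -1, 0.3],
    [-72, 40, 2, -2, 0.3],
    [-115, 63, 2, -3, 0.3],
    [-160, 87, 2, -4, 0.3],
    [-205, 112, 2, -5, 0.3],
    [-245, 134, 2, -6, 0.3],
    [-280, 153, 2, -6.5, 0.3],
    [-300, 164, 2, -6.5, 0.3],
  ],
)

```text
clock: 4.65
tool_pos: [629.3, -138.6, 210.3]
eef_rot: [[-0.108, 0.994, -0.002], [0.994, 0.108, 0.0], [0.0, -0.002, -1.0]]
ft_force: [0.2, 1.0, -1.4]
grip_width: 46.0
grasp_force: 62.1
```

Request:
drive_tool(
  deltas=[
    [0, 0, 0, 0, 0.3],
    [0, 0, 30, 0, 0.3],
    [0, 0, 60, 0, 0.3],
    [0, 0, 60, 0, 0.3],
    [0, 0, 60, 0, 0.3],
  ],
)

```text
clock: 5.28
tool_pos: [629.4, -136.1, 152.9]
eef_rot: [[-0.11, 0.994, 0.0], [0.994, 0.11, 0.0], [0.0, 0.0, -1.0]]
ft_force: [-0.4, -0.2, -1.4]
grip_width: 45.9
grasp_force: 62.0
```

```bash
python3 - <<'E'
from h import *
p=sh(54,0,0,(578.5,-142)); go((p[0],p[1],115),6.5)
t=shot('top','t2.png'); s=shot('scene','s2.png')
cv2.imwrite('pics/c2.png',np.hstack([cv2.resize(d['img'][y:y+150,x:x+140],None,fx=2.8,fy=3) for d,x,y in((t,370,130),(s,280,130))]))
E
```

```text
delta [-0.1  2.8 37.9] turn -0.2
```

View pics/c2.png

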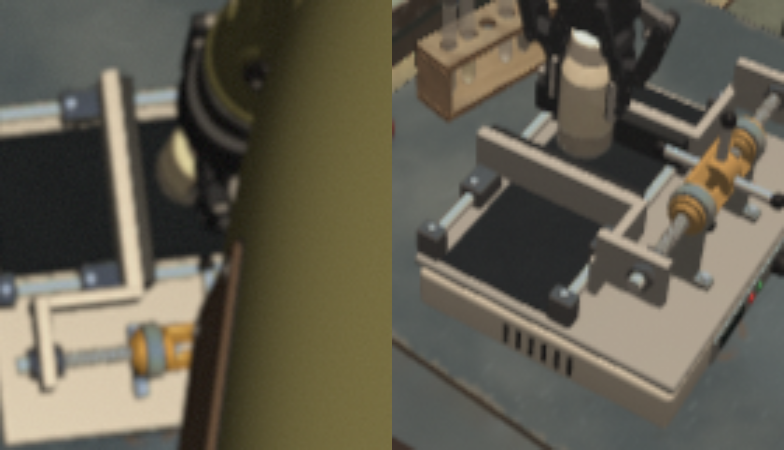

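The bottle hangs upright between the bars (right half, (585,105)) and the left bar is clear. I'll lower it until it touches.

Request:
drive_tool(
  deltas=[
    [0, 2, 20, 0, 0.3],
    [0, 2, 34, 0, 0.3],
    [0, 2, 38, 0, 0.3],
    [0, 2, 39, 0, 0.3],
    [0, 2, 39, 0, 0.3],
  ],
)

```text
clock: 6.0
tool_pos: [631.5, -136.7, 113.9]
eef_rot: [[-0.109, 0.994, 0.001], [0.994, 0.109, -0.0], [-0.0, 0.001, -1.0]]
ft_force: [-1.6, -0.6, 4.1]
grip_width: 46.1
grasp_force: 62.3
```

Request:
drive_tool(
  deltas=[
    [0, 0, 0, 0, 0.6],
    [0, 0, 0, 0, 0.8],
    [0, 0, 0, 0, 1],
    [0, 0, 0, 0, 1],
    [0, 0, 0, 0, 1],
    [0, 0, -60, 0, 1],
    [0, 0, -120, 0, 1],
    [0, 0, -130, 0, 1],
  ],
)

```text
clock: 7.0
tool_pos: [633.9, -137.2, 248.6]
eef_rot: [[-0.109, 0.994, 0.008], [0.994, 0.109, -0.002], [-0.003, 0.008, -1.0]]
ft_force: [0.9, 0.8, -0.9]
grip_width: 85.4
grasp_force: 0.0
```

```bash
python3 - <<'E'
from h import *
s=shot('scene','s3.png')
cv2.imwrite('pics/c3.png',cv2.resize(s['img'][130:280,270:450],None,fx=4,fy=4,interpolation=cv2.INTER_CUBIC))
im=s['img'][100:220,300:420]; print(proj(s,sh(55,0,166)),proj(s,sh(-72,0,186)), proj(s,sh(-130,0,128)))
go(sh(-150,0,250),96.5)
E
```

```text
[348.6 154. ] [401.  166.7] [421.2 197.1]
delta [   1.4 -204.4   -3.9] turn -90.2
```

View pics/c3.png

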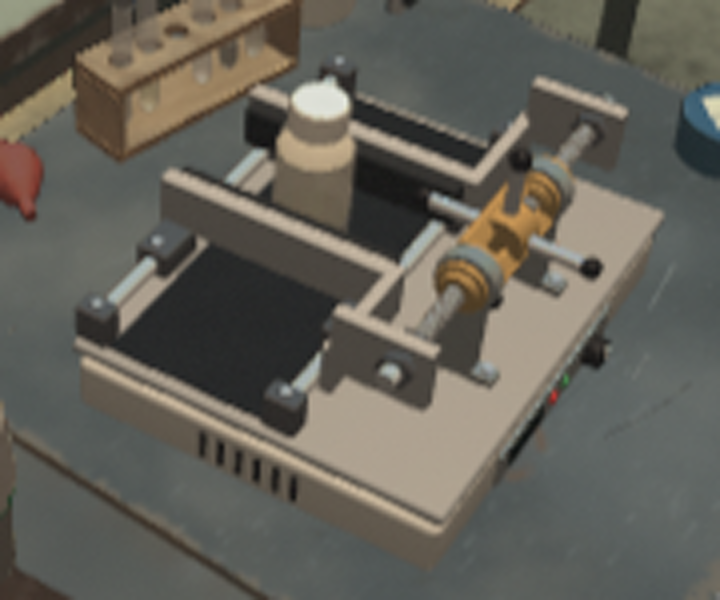

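The sample bottle stands upright between the bars (crop (320,150)). The up ball is at (520,158) and the front ball at (592,267), both within about 3 px of the model's prediction. Next I'll turn the gripper 90° and come down behind the top tommy bar with the fingers shut.

```bash
cat >> h.py <<'E'
O=(578.5,-142)
def tcp(phi,r=46,back=0):
    p=np.radians(phi); c=np.array([-np.sin(p),np.cos(p)])*r+4.5*np.array([np.cos(p),np.sin(p)])
    return sh(-72+c[0]+11+back,0,128+c[1]+17,O)
def rel(phis,r=46,base=None):
    s=env.get_state(); R=np.array(s['eef_rot']); b=s['tool_pos'] if base is None else base
    for f in phis: print(f,(R.T@(tcp(f,r)-b)).round(1))
def torque(F=None):
    s=env.get_state(); F=np.array(s['ft_force']) if F is None else F; c,n=np.cos(np.radians(YAW)),np.sin(np.radians(YAW))
    Fx=c*F[0]+n*F[1]; p=s['tool_pos']-sh(-72,0,128,O); x=c*p[0]+n*p[1]-11; z=p[2]-17
    # force on bar = -F ; tightening torque (top to front): -(z*Fbx - x*Fbz)
    print('phi~',np.degrees(np.arctan2(-x,z)).round(1),'r',round(np.hypot(x,z),1),'Fx',Fx.round(2),'Fz',F[2].round(2),'T',((z*Fx-x*F[2])/1000).round(3))
E
python3 - <<'E'
from h import *
print(env.get_state()['joint_positions'].round(1)); s=env.get_state()
p=tcp(0,44,12);print(p)
go((p[0],p[1],250),96.5);go((p[0],p[1],250),-83.5); go(p,-83.5)
E
```

```text
[-12.2  22.9   4.2  70.9  -0.   71.5]
[ 534.28605242 -147.03754301  189.        ]
delta [  0.9 -99.5  -3.2] turn -90.2
delta [  0.9 -99.5  -3.2] turn 89.8
delta [  1.  -99.9  57.8] turn 89.8
```

Request:
drive_tool(
  deltas=[
    [0, -15, -3, -11, 0],
    [1, -30, -3, -22, 0],
    [1, -50, -3, -33, 0],
    [1, -70, -3, -44, 0],
    [1, -85, -3, -55, 0],
    [1, -99, -3, -66, 0],
    [1, -99, -3, -77, 0],
    [1, -99, -3, -90, 0],
  ],
)

```text
clock: 8.05
tool_pos: [531.7, -146.2, 244.3]
eef_rot: [[-0.999, -0.045, -0.003], [-0.045, 0.999, 0.001], [0.003, 0.001, -1.0]]
ft_force: [0.6, 0.3, 0.4]
grip_width: 0.4
grasp_force: 0.0
```

Request:
drive_tool(
  deltas=[
    [0, 0, 0, -5, 0],
    [0, 0, 0, -5, 0],
    [0, 0, 0, -5, 0],
  ],
)

```text
clock: 8.43
tool_pos: [532.3, -146.3, 245.2]
eef_rot: [[-0.992, -0.124, -0.001], [-0.124, 0.992, 0.0], [0.001, 0.001, -1.0]]
ft_force: [0.3, 0.1, -0.5]
grip_width: 0.0
grasp_force: 0.0
```

```bash
python3 - <<'E'
from h import *
s=env.get_state(); print(s['grip_width']); go(tcp(0,44,12),96.5); torque()
t=shot('top','t4.png'); cv2.imwrite('pics/c4.png',cv2.resize(t['img'][140:290,350:530],None,fx=4,fy=4))
E
```

```text
0.013244946569162407
delta [-1.9 -1.  56.2] turn 0.6
phi~ -8.3 r 101.3 Fx 0.31 Fz -0.53 T 0.039
```

Request:
drive_tool(
  deltas=[
    [-2, 0, 20, 0, 0],
    [-2, 0, 40, 0, 0],
    [-2, 0, 56, 0, 0],
    [-2, 0, 56, 0, 0],
    [-2, 0, 56, 0, 0],
  ],
)

```text
clock: 9.1
tool_pos: [535.1, -146.3, 190.7]
eef_rot: [[-0.992, -0.126, 0.001], [-0.126, 0.992, -0.0], [-0.001, -0.0, -1.0]]
ft_force: [-0.2, -0.3, 0.5]
grip_width: 0.1
grasp_force: 0.0
```

```bash
python3 - <<'E'
from h import *
torque(); rel([0,10,20,30,40,50,60,70,80,88],44)
E
```

```text
phi~ -20.9 r 48.9 Fx -0.22 Fz 0.54 T -0.02
0 [12.9 -0.5  1.7]
10 [20.6 -0.4  1.6]
20 [28.3 -0.3  2.8]
30 [35.5 -0.2  5.3]
40 [42.3 -0.1  9.1]
50 [48.3 -0.1 13.9]
60 [53.3  0.  19.8]
70 [57.3  0.1 26.4]
80 [60.   0.1 33.6]
88 [61.3  0.1 39.6]
```

Request:
drive_tool(
  deltas=[
    [8, 0, 2, 0, 0],
    [13, 0, 2, 0, 0],
    [17, 0, 2, 0, 0],
    [21, 0, 2, 0, 0],
    [25, 0, 2, 0, 0],
    [28, 0, 3, 0, 0],
    [32, 0, 4, 0, 0],
    [36, 0, 5, 0, 0],
  ],
)

```text
clock: 10.1
tool_pos: [499.0, -150.6, 184.9]
eef_rot: [[-0.992, -0.126, 0.0], [-0.126, 0.992, 0.0], [-0.0, 0.0, -1.0]]
ft_force: [3.5, 0.4, -2.7]
grip_width: 0.3
grasp_force: 1.9
```

```bash
python3 - <<'E'
from h import *
torque()
E
```

```text
phi~ 25.5 r 44.2 Fx 3.55 Fz -2.72 T 0.09
```

Request:
drive_tool(
  deltas=[
    [3, 0, 2, 0, 0],
    [6, 0, 4, 0, 0],
    [9, 0, 6, 0, 0],
    [12, 0, 9, 0, 0],
    [15, 0, 12, 0, 0],
    [17, 0, 15, 0, 0],
    [19, 0, 18, 0, 0],
    [21, 0, 21, 0, 0],
  ],
)

```text
clock: 11.1
tool_pos: [478.0, -153.4, 163.9]
eef_rot: [[-0.992, -0.126, -0.0], [-0.126, 0.992, -0.0], [0.0, -0.0, -1.0]]
ft_force: [0.6, 0.8, 2.9]
grip_width: 0.0
grasp_force: 1.4
```

```bash
python3 - <<'E'
from h import *
torque(); rel([75,80,85,88],44)
E
```

```text
phi~ 64.8 r 44.4 Fx 0.72 Fz 2.87 T 0.129
75 [1.2 0.  3.2]
80 [2.4 0.  6.8]
85 [ 3.3  0.  10.6]
88 [ 3.7  0.  12.9]
```

Request:
drive_tool(
  deltas=[
    [1, 0, 3, 0, 0],
    [2, 0, 6, 0, 0],
    [3, 0, 9, 0, 0],
    [3, 0, 12, 0, 0],
    [3, 0, 12, 0, 0],
    [3, 0, 6, 0, 0],
    [3, 0, -30, 0, 0],
    [3, 0, -70, 0, 0],
  ],
)

```text
clock: 12.1
tool_pos: [475.0, -153.6, 234.9]
eef_rot: [[-0.992, -0.126, -0.001], [-0.126, 0.992, 0.0], [0.001, 0.0, -1.0]]
ft_force: [1.3, 0.2, 0.3]
grip_width: 0.1
grasp_force: 0.0
```

```bash
python3 - <<'E'
from h import *
torque(); go(tcp(0,44,14)+[0,0,60],96.5)
t=shot('scene','s5.png'); cv2.imwrite('pics/c5.png',cv2.resize(t['img'][130:280,270:450],None,fx=4,fy=4))
E
```

```text
phi~ 25.6 r 99.8 Fx 1.36 Fz 0.26 T 0.133
delta [-61.7  -1.  -14.1] turn 0.7
```

View pics/c5.png

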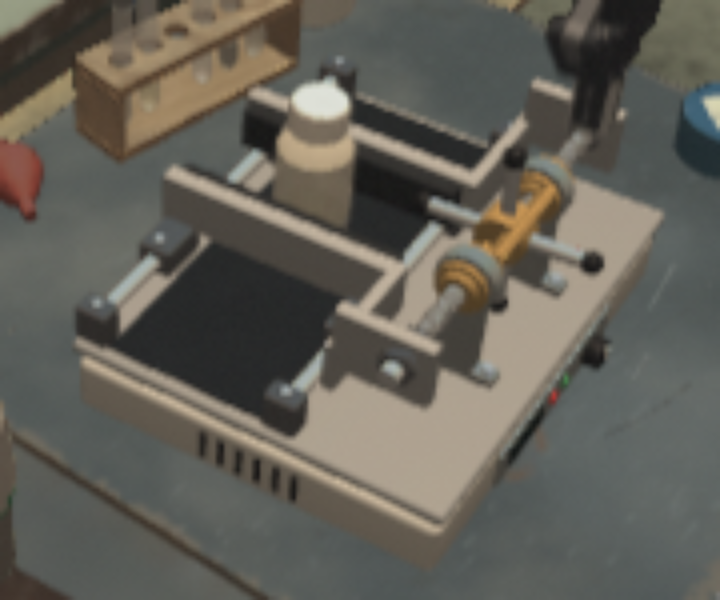

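A quarter turn is done: the bars are upright and level again, the up ball is at crop (515,157), and the bottle hasn't moved. Repeating.

Request:
drive_tool(
  deltas=[
    [-40, 0, 0, 0, 0],
    [-62, -1, 0, 0, 0],
    [-62, -1, 0, 0, 0],
    [-62, -1, 30, 0, 0],
    [-62, -1, 46, 0, 0],
    [-62, -1, 46, 0, 0],
    [-54, -1, 47, 0, 0],
    [-49, -1, 47, 0, 0],
  ],
)

```text
clock: 13.15
tool_pos: [524.6, -148.7, 188.4]
eef_rot: [[-0.992, -0.126, 0.003], [-0.126, 0.992, -0.0], [-0.003, -0.0, -1.0]]
ft_force: [2.6, 1.3, 1.5]
grip_width: -0.1
grasp_force: 1.2
```

```bash
python3 - <<'E'
from h import *
torque(); rel([0,10,20,30,40,50,60,70,80,88],44)
E
```

```text
phi~ -8.8 r 43.9 Fx 2.75 Fz 1.54 T 0.109
0 [ 2.2  0.6 -0.6]
10 [ 9.9  0.7 -0.7]
20 [17.5  0.8  0.5]
30 [24.8  0.9  3. ]
40 [31.5  1.   6.7]
50 [37.5  1.1 11.6]
60 [42.6  1.1 17.4]
70 [46.6  1.2 24. ]
80 [49.3  1.2 31.2]
88 [50.6  1.3 37.3]
```

Request:
drive_tool(
  deltas=[
    [6, 1, -1, 0, 0],
    [12, 1, 0, 0, 0],
    [18, 1, 1, 0, 0],
    [23, 1, 2, 0, 0],
    [28, 1, 5, 0, 0],
    [32, 1, 7, 0, 0],
    [36, 1, 10, 0, 0],
    [39, 1, 13, 0, 0],
  ],
)

```text
clock: 14.15
tool_pos: [485.0, -152.4, 174.0]
eef_rot: [[-0.992, -0.126, 0.0], [-0.126, 0.992, 0.0], [-0.0, 0.0, -1.0]]
ft_force: [2.4, 1.2, 0.8]
grip_width: 0.2
grasp_force: 1.3
```

```bash
python3 - <<'E'
from h import *
torque(); rel([60,70,80,88],44)
E
```

```text
phi~ 48.8 r 44.0 Fx 2.55 Fz 0.84 T 0.102
60 [ 2.8 -0.2  3.1]
70 [ 6.7 -0.2  9.7]
80 [ 9.5 -0.1 16.9]
88 [10.7 -0.1 22.9]
```

Request:
drive_tool(
  deltas=[
    [3, 0, 4, 0, 0],
    [5, 0, 7, 0, 0],
    [7, 0, 11, 0, 0],
    [9, 0, 15, 0, 0],
    [10, 0, 19, 0, 0],
    [11, 0, 22, 0, 0],
    [11, 0, 24, 0, 0],
    [11, 0, 24, 0, 0],
  ],
)

```text
clock: 15.15
tool_pos: [473.8, -153.9, 149.8]
eef_rot: [[-0.992, -0.126, -0.001], [-0.126, 0.992, -0.0], [0.001, -0.0, -1.0]]
ft_force: [0.1, 0.4, 0.8]
grip_width: -0.2
grasp_force: 0.1
```

```bash
python3 - <<'E'
from h import *
torque(); rel([80,88],44); go(tcp(0,44,14),96.5)
E
```

```text
phi~ 83.8 r 44.6 Fx 0.13 Fz 0.81 T 0.036
80 [-1.8 -0.  -7.3]
88 [-0.5  0.  -1.2]
delta [-62.8  -0.8 -39.3] turn 0.7
```

Request:
drive_tool(
  deltas=[
    [0, 0, -50, 0, 0],
    [0, 0, -86, 0, 0],
    [-30, 0, -86, 0, 0],
    [-63, 0, -86, 0, 0],
    [-63, 0, -86, 0, 0],
    [-63, 0, -60, 0, 0],
    [-63, 0, -40, 0, 0],
    [-63, 0, -40, 0, 0],
  ],
)

```text
clock: 16.15
tool_pos: [534.3, -145.7, 188.3]
eef_rot: [[-0.992, -0.126, -0.005], [-0.126, 0.992, 0.001], [0.005, 0.001, -1.0]]
ft_force: [-0.2, 1.2, 0.1]
grip_width: 0.4
grasp_force: 0.0
```

```bash
python3 - <<'E'
from h import *
torque(); rel([0,10,20,30,40,50,60,70,80,88],44)
E
```

```text
phi~ -21.1 r 46.4 Fx -0.03 Fz 0.1 T -0.003
0 [12.2 -1.2 -0.6]
10 [19.9 -1.1 -0.7]
20 [27.5 -1.   0.6]
30 [34.8 -0.9  3.1]
40 [41.5 -0.8  6.9]
50 [47.5 -0.8 11.8]
60 [52.5 -0.7 17.7]
70 [56.4 -0.7 24.3]
80 [59.1 -0.6 31.5]
88 [60.4 -0.6 37.6]
```

Request:
drive_tool(
  deltas=[
    [8, 0, -1, 0, 0],
    [16, -1, -1, 0, 0],
    [22, -1, 0, 0, 0],
    [28, -1, 1, 0, 0],
    [33, -1, 2, 0, 0],
    [38, -1, 5, 0, 0],
    [42, -1, 7, 0, 0],
    [45, -1, 10, 0, 0],
  ],
)

```text
clock: 17.15
tool_pos: [492.0, -152.6, 179.9]
eef_rot: [[-0.992, -0.126, -0.0], [-0.126, 0.992, 0.0], [0.0, 0.0, -1.0]]
ft_force: [1.8, 1.0, 2.3]
grip_width: -0.1
grasp_force: 1.2
```

```bash
python3 - <<'E'
from h import *
torque(); rel([50,60,70,80,88],44)
E
```

```text
phi~ 36.9 r 43.6 Fx 1.88 Fz 2.26 T 0.125
50 [4.6 0.8 3.2]
60 [9.6 0.9 9. ]
70 [13.6  0.9 15.6]
80 [16.3  0.9 22.8]
88 [17.6  1.  28.9]
```

Request:
drive_tool(
  deltas=[
    [3, 0, 3, 0, 0],
    [6, 0, 6, 0, 0],
    [8, 0, 9, 0, 0],
    [10, 0, 12, 0, 0],
    [12, 0, 16, 0, 0],
    [12, 0, 16, 0, 0],
  ],
)

```text
clock: 17.9
tool_pos: [479.9, -154.1, 163.6]
eef_rot: [[-0.992, -0.126, -0.001], [-0.126, 0.992, 0.0], [0.001, 0.0, -1.0]]
ft_force: [0.3, -0.4, 0.5]
grip_width: 0.1
grasp_force: 0.3
```

```bash
python3 - <<'E'
from h import *
torque(); rel([70,80,88],44)
E
```

```text
phi~ 64.0 r 42.6 Fx 0.22 Fz 0.54 T 0.025
70 [ 1.5  0.9 -0.6]
80 [4.2 0.9 6.6]
88 [ 5.5  1.  12.6]
```

Request:
drive_tool(
  deltas=[
    [2, 0, 3, 0, 0],
    [4, 0, 6, 0, 0],
    [5, 0, 9, 0, 0],
    [6, 0, 13, 0, 0],
  ],
)

```text
clock: 18.4
tool_pos: [474.7, -154.9, 151.1]
eef_rot: [[-0.992, -0.126, 0.001], [-0.126, 0.992, -0.0], [-0.001, -0.0, -1.0]]
ft_force: [2.2, 0.3, 2.7]
grip_width: -0.2
grasp_force: 1.4
```

```bash
python3 - <<'E'
from h import *
torque(); rel([88],44); go(tcp(0,44,14),96.5)
t=shot('scene','s6.png'); cv2.imwrite('pics/c6.png',cv2.resize(t['img'][130:280,270:450],None,fx=4,fy=4))
E
```

```text
phi~ 82.0 r 44.1 Fx 2.2 Fz 2.66 T 0.13
88 [0.2 1.1 0.1]
delta [-62.2   0.3 -37.9] turn 0.7
```

View pics/c6.png

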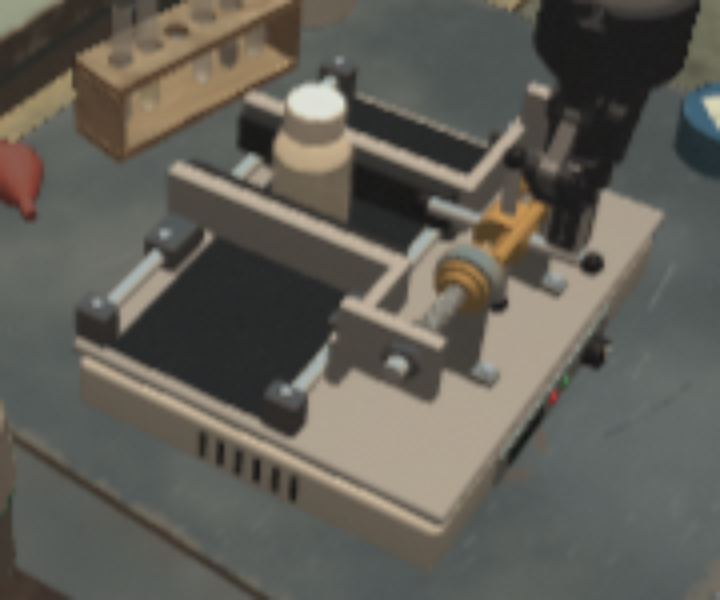

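The left bar has come in, and the right bar has nudged the bottle slightly (cap now at (316,105)) while it stays upright. Contact with both foams should come during the next stroke, so I'll take smaller steps.

Request:
drive_tool(
  deltas=[
    [0, 0, -50, 0, 0],
    [0, 0, -86, 0, 0],
    [-30, 0, -86, 0, 0],
    [-62, 0, -86, 0, 0],
    [-62, 0, -86, 0, 0],
    [-62, 0, -60, 0, 0],
    [-62, 0, -39, 0, 0],
    [-62, 0, -39, 0, 0],
  ],
)

```text
clock: 19.45
tool_pos: [533.1, -146.7, 188.0]
eef_rot: [[-0.992, -0.126, -0.005], [-0.126, 0.992, 0.001], [0.005, 0.002, -1.0]]
ft_force: [-0.5, 0.4, 0.6]
grip_width: 0.2
grasp_force: 0.0
```

Request:
drive_tool(
  deltas=[
    [6, 0, -1, 0, 0],
    [10, 0, -1, 0, 0],
    [13, 0, -1, 0, 0],
    [16, 0, -1, 0, 0],
    [18, 0, -1, 0, 0],
  ],
)

```text
clock: 20.08
tool_pos: [518.3, -149.4, 191.6]
eef_rot: [[-0.992, -0.126, 0.001], [-0.126, 0.992, -0.0], [-0.001, -0.0, -1.0]]
ft_force: [2.5, 0.5, 0.9]
grip_width: -0.1
grasp_force: 1.1
```

```bash
python3 - <<'E'
from h import *
torque(); rel([10,20,30,40,50,60,70,80,88],44)
E
```

```text
phi~ -0.4 r 46.6 Fx 2.54 Fz 0.87 T 0.118
10 [3.6 0.6 2.5]
20 [11.2  0.7  3.7]
30 [18.5  0.8  6.3]
40 [25.2  0.9 10. ]
50 [31.2  1.  14.9]
60 [36.2  1.  20.7]
70 [40.2  1.1 27.3]
80 [42.9  1.1 34.5]
88 [44.2  1.1 40.6]
```

Request:
drive_tool(
  deltas=[
    [3, 0, 2, 0, 0],
    [6, 0, 3, 0, 0],
    [9, 0, 3, 0, 0],
    [11, 0, 4, 0, 0],
  ],
)

```text
clock: 20.58
tool_pos: [506.8, -150.7, 186.9]
eef_rot: [[-0.992, -0.126, -0.0], [-0.126, 0.992, 0.0], [0.0, 0.0, -1.0]]
ft_force: [1.6, -0.0, 1.1]
grip_width: 0.2
grasp_force: 1.0
```

```bash
python3 - <<'E'
from h import *
torque(); rel([20,30,40,50],44)
E
```

```text
phi~ 15.0 r 43.4 Fx 1.57 Fz 1.07 T 0.078
20 [-0.4  0.5 -1. ]
30 [6.9 0.6 1.6]
40 [13.6  0.7  5.3]
50 [19.6  0.8 10.2]
```

Request:
drive_tool(
  deltas=[
    [2, 0, 1, 0, 0],
    [4, 0, 1, 0, 0],
    [6, 0, 2, 0, 0],
    [8, 0, 3, 0, 0],
  ],
)

```text
clock: 21.08
tool_pos: [499.1, -151.7, 184.1]
eef_rot: [[-0.992, -0.126, 0.0], [-0.126, 0.992, 0.0], [-0.0, 0.0, -1.0]]
ft_force: [3.0, 0.6, 0.8]
grip_width: -0.1
grasp_force: 1.3
```

```bash
python3 - <<'E'
from h import *
torque(); rel([30,40,50,60],44)
E
```

```text
phi~ 25.9 r 43.5 Fx 3.05 Fz 0.81 T 0.135
30 [-0.9  0.6 -1.2]
40 [5.8 0.7 2.5]
50 [11.8  0.8  7.4]
60 [16.9  0.8 13.2]
```

Request:
drive_tool(
  deltas=[
    [2, 0, 1, 0, 0],
    [4, 0, 2, 0, 0],
    [6, 0, 3, 0, 0],
  ],
)

```text
clock: 21.45
tool_pos: [493.3, -152.4, 181.1]
eef_rot: [[-0.992, -0.126, 0.0], [-0.126, 0.992, 0.0], [-0.0, 0.0, -1.0]]
ft_force: [3.8, 0.6, -1.2]
grip_width: -0.1
grasp_force: 1.9
```

```bash
python3 - <<'E'
from h import *
torque(); rel([40,50,60],44)
E
```

```text
phi~ 34.5 r 43.8 Fx 3.87 Fz -1.17 T 0.111
40 [ 0.   0.7 -0.5]
50 [6.  0.7 4.4]
60 [11.1  0.8 10.2]
```

Request:
drive_tool(
  deltas=[
    [2, 0, 1, 0, 0],
    [4, 0, 3, 0, 0],
    [6, 0, 5, 0, 0],
  ],
)

```text
clock: 21.82
tool_pos: [487.0, -153.2, 176.2]
eef_rot: [[-0.992, -0.126, -0.0], [-0.126, 0.992, -0.0], [0.0, -0.0, -1.0]]
ft_force: [2.7, 1.6, 1.4]
grip_width: 0.2
grasp_force: 1.7
```

```bash
python3 - <<'E'
from h import *
torque(); rel([50,60,70,80,88],44)
E
```

```text
phi~ 45.0 r 44.1 Fx 2.83 Fz 1.37 T 0.131
50 [-0.3  0.8 -0.6]
60 [4.7 0.9 5.3]
70 [ 8.6  0.9 11.9]
80 [11.4  0.9 19.1]
88 [12.7  1.  25.1]
```

Request:
drive_tool(
  deltas=[
    [2, 0, 2, 0, 0],
    [4, 0, 4, 0, 0],
    [5, 0, 6, 0, 0],
  ],
)

```text
clock: 22.2
tool_pos: [481.9, -153.9, 170.1]
eef_rot: [[-0.992, -0.126, -0.0], [-0.126, 0.992, -0.0], [0.0, -0.0, -1.0]]
ft_force: [0.8, 2.0, 3.1]
grip_width: -0.4
grasp_force: 1.6
```

```bash
python3 - <<'E'
from h import *
torque(); rel([60,70,80],44)
E
```

```text
phi~ 55.3 r 44.1 Fx 0.98 Fz 3.06 T 0.136
60 [-0.4  0.9 -0.8]
70 [3.5 0.9 5.8]
80 [ 6.2  0.9 13. ]
```

Request:
drive_tool(
  deltas=[
    [1, 0, 2, 0, 0],
    [3, 0, 4, 0, 0],
    [4, 0, 6, 0, 0],
  ],
)

```text
clock: 22.58
tool_pos: [478.3, -154.4, 164.1]
eef_rot: [[-0.992, -0.126, 0.0], [-0.126, 0.992, -0.0], [-0.0, -0.0, -1.0]]
ft_force: [1.5, 1.7, 3.4]
grip_width: 0.6
grasp_force: 1.7
```

```bash
python3 - <<'E'
from h import *
torque(); rel([70,80,88],44)
s=np.load('pics/s6.png.npz');t=shot('scene','s7.png')
cv2.imwrite('pics/c7.png',cv2.resize(t['img'][130:280,270:450],None,fx=4,fy=4))
E
```

```text
phi~ 64.5 r 44.3 Fx 1.69 Fz 3.37 T 0.167
70 [-0.2  1.  -0.2]
80 [2.6 1.1 7. ]
88 [ 3.8  1.1 13. ]
```

View pics/c7.png

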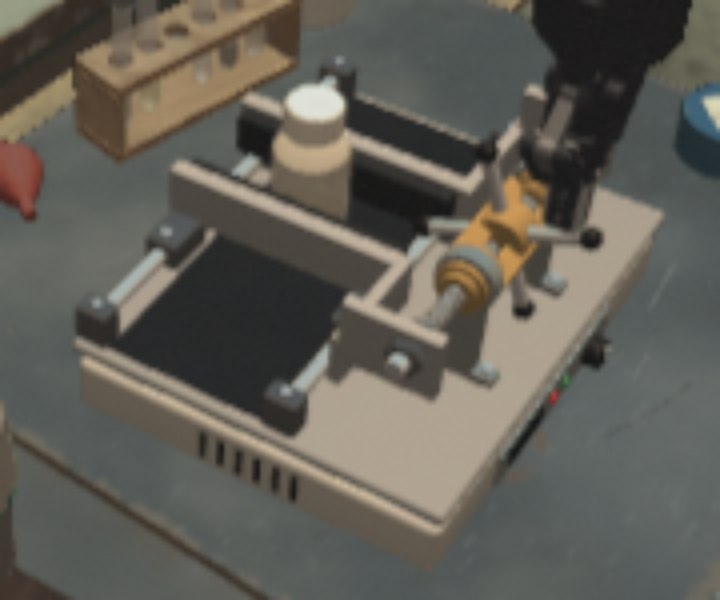

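The bottle is upright with foam on both sides (cap at (315,105)), and the torque is starting to climb (0.13 → 0.17). I'll continue gently.

Request:
drive_tool(
  deltas=[
    [1, 0, 2, 0, 0],
    [2, 0, 4, 0, 0],
    [2, 0, 6, 0, 0],
  ],
)

```text
clock: 23.0
tool_pos: [476.0, -154.7, 158.0]
eef_rot: [[-0.992, -0.126, -0.001], [-0.126, 0.992, -0.0], [0.001, -0.0, -1.0]]
ft_force: [-1.1, 0.2, 2.8]
grip_width: 0.0
grasp_force: 1.9
```

```bash
python3 - <<'E'
from h import *
torque(); rel([80,88],44)
E
```

```text
phi~ 73.0 r 44.2 Fx -1.02 Fz 2.77 T 0.104
80 [0.2 1.  0.9]
88 [1.5 1.  6.9]
```

Request:
drive_tool(
  deltas=[
    [1, 0, 2, 0, 0],
    [1, 0, 4, 0, 0],
    [2, 0, 6, 0, 0],
  ],
)

```text
clock: 23.38
tool_pos: [474.3, -154.8, 152.0]
eef_rot: [[-0.992, -0.126, -0.0], [-0.126, 0.992, 0.0], [0.0, 0.0, -1.0]]
ft_force: [0.8, 1.4, 3.5]
grip_width: 0.1
grasp_force: 1.9
```

```bash
python3 - <<'E'
from h import *
torque(); rel([80,88],44); go(tcp(0,44,14),96.5)
E
```

```text
phi~ 81.0 r 44.5 Fx 0.94 Fz 3.52 T 0.161
80 [-1.4  0.9 -5.1]
88 [-0.1  0.9  0.9]
delta [-62.4   0.2 -37. ] turn 0.7
```

Request:
drive_tool(
  deltas=[
    [0, 0, -50, 0, 0],
    [0, 0, -86, 0, 0],
    [-30, 0, -86, 0, 0],
    [-62, 0, -86, 0, 0],
    [-62, 0, -86, 0, 0],
    [-62, 0, -60, 0, 0],
    [-62, 0, -38, 0, 0],
    [-62, 0, -38, 0, 0],
  ],
)

```text
clock: 24.38
tool_pos: [533.5, -146.8, 188.1]
eef_rot: [[-0.992, -0.126, -0.005], [-0.126, 0.992, 0.001], [0.005, 0.001, -1.0]]
ft_force: [0.2, 0.2, -0.3]
grip_width: 0.3
grasp_force: 0.0
```

Request:
drive_tool(
  deltas=[
    [5, 0, -1, 0, 0],
    [9, 0, -1, 0, 0],
    [12, 0, -1, 0, 0],
    [14, 0, -1, 0, 0],
    [16, 0, -1, 0, 0],
  ],
)

```text
clock: 25.0
tool_pos: [520.6, -149.2, 191.8]
eef_rot: [[-0.992, -0.126, 0.002], [-0.126, 0.992, -0.0], [-0.002, -0.001, -1.0]]
ft_force: [2.5, 0.1, 2.5]
grip_width: -0.1
grasp_force: 1.7
```

```bash
python3 - <<'E'
from h import *
torque(); rel([0,10,20,30,40],44)
E
```

```text
phi~ -3.2 r 46.9 Fx 2.51 Fz 2.51 T 0.111
0 [-1.9  0.6  2.8]
10 [5.8 0.7 2.7]
20 [13.4  0.8  3.9]
30 [20.7  0.9  6.4]
40 [27.5  0.9 10.2]
```

Request:
drive_tool(
  deltas=[
    [2, 0, 1, 0, 0],
    [4, 0, 2, 0, 0],
    [6, 0, 2, 0, 0],
    [8, 0, 3, 0, 0],
  ],
)

```text
clock: 25.5
tool_pos: [511.9, -150.0, 188.1]
eef_rot: [[-0.992, -0.126, -0.0], [-0.126, 0.992, 0.0], [0.0, 0.0, -1.0]]
ft_force: [2.5, 0.5, 2.1]
grip_width: 0.2
grasp_force: 1.6
```

```bash
python3 - <<'E'
from h import *
torque(); rel([10,20,30,40],44)
E
```

```text
phi~ 8.0 r 43.5 Fx 2.53 Fz 2.13 T 0.122
10 [-2.8  0.4 -1.1]
20 [4.8 0.5 0.2]
30 [12.1  0.6  2.7]
40 [18.8  0.7  6.5]
```

Request:
drive_tool(
  deltas=[
    [2, 0, 0, 0, 0],
    [4, 0, 1, 0, 0],
    [6, 0, 1, 0, 0],
  ],
)

```text
clock: 25.88
tool_pos: [506.0, -150.8, 186.9]
eef_rot: [[-0.992, -0.126, -0.0], [-0.126, 0.992, 0.0], [0.0, 0.0, -1.0]]
ft_force: [4.7, 0.9, -3.7]
grip_width: 0.1
grasp_force: 2.3
```

```bash
python3 - <<'E'
from h import *
torque(); rel([20,30,40],44)
E
```

```text
phi~ 16.0 r 43.6 Fx 4.75 Fz -3.71 T 0.155
20 [-1.2  0.5 -1. ]
30 [6.1 0.6 1.6]
40 [12.8  0.7  5.3]
```

Request:
drive_tool(
  deltas=[
    [2, 0, 0, 0, 0],
    [4, 0, 1, 0, 0],
    [6, 0, 2, 0, 0],
  ],
)

```text
clock: 26.25
tool_pos: [500.2, -151.6, 185.2]
eef_rot: [[-0.992, -0.126, 0.0], [-0.126, 0.992, 0.0], [-0.0, 0.0, -1.0]]
ft_force: [4.5, 1.7, -0.1]
grip_width: -0.4
grasp_force: 2.2
```

```bash
python3 - <<'E'
from h import *
torque(); rel([30,40,50],44)
E
```

```text
phi~ 24.0 r 44.0 Fx 4.66 Fz -0.14 T 0.185
30 [ 0.2  0.7 -0.2]
40 [6.9 0.7 3.6]
50 [12.9  0.8  8.4]
```

Request:
drive_tool(
  deltas=[
    [2, 0, 1, 0, 0],
    [4, 0, 2, 0, 0],
    [6, 0, 4, 0, 0],
  ],
)

```text
clock: 26.62
tool_pos: [494.1, -152.4, 181.4]
eef_rot: [[-0.992, -0.126, 0.0], [-0.126, 0.992, -0.0], [-0.0, -0.0, -1.0]]
ft_force: [2.8, 1.0, 2.7]
grip_width: -0.1
grasp_force: 1.9
```

```bash
python3 - <<'E'
from h import *
torque(); rel([40,50,60],44)
E
```

```text
phi~ 33.4 r 43.6 Fx 2.91 Fz 2.67 T 0.17
40 [ 0.8  0.8 -0.2]
50 [6.8 0.8 4.6]
60 [11.8  0.9 10.5]
```

Request:
drive_tool(
  deltas=[
    [2, 0, 1, 0, 0],
    [4, 0, 3, 0, 0],
    [6, 0, 5, 0, 0],
  ],
)

```text
clock: 27.0
tool_pos: [487.8, -153.1, 176.2]
eef_rot: [[-0.992, -0.126, -0.001], [-0.126, 0.992, -0.0], [0.001, -0.0, -1.0]]
ft_force: [0.5, 0.7, 5.7]
grip_width: 0.2
grasp_force: 2.5
```

```bash
python3 - <<'E'
from h import *
torque(); rel([50,60],44)
E
```

```text
phi~ 44.2 r 43.6 Fx 0.59 Fz 5.66 T 0.19
50 [ 0.4  0.8 -0.5]
60 [5.5 0.9 5.3]
```

Request:
drive_tool(
  deltas=[
    [2, 0, 2, 0, 0],
    [4, 0, 4, 0, 0],
    [6, 0, 6, 0, 0],
  ],
)

```text
clock: 27.38
tool_pos: [482.2, -153.8, 170.1]
eef_rot: [[-0.992, -0.126, 0.0], [-0.126, 0.992, 0.0], [-0.0, 0.0, -1.0]]
ft_force: [2.8, 1.4, 4.6]
grip_width: -0.0
grasp_force: 2.5
```

```bash
python3 - <<'E'
from h import *
torque(); rel([60,70],44)
E
```

```text
phi~ 55.1 r 44.0 Fx 2.89 Fz 4.64 T 0.24
60 [-0.2  0.8 -0.8]
70 [3.7 0.9 5.8]
```

Request:
drive_tool(
  deltas=[
    [1, 0, 2, 0, 0],
    [2, 0, 4, 0, 0],
    [3, 0, 5, 0, 0],
  ],
)

```text
clock: 27.75
tool_pos: [479.0, -154.2, 164.9]
eef_rot: [[-0.992, -0.126, -0.001], [-0.126, 0.992, 0.0], [0.001, 0.0, -1.0]]
ft_force: [1.8, 1.1, 5.1]
grip_width: 0.2
grasp_force: 2.6
```

```bash
python3 - <<'E'
from h import *
torque(); rel([70,80],44)
E
```

```text
phi~ 63.1 r 44.1 Fx 1.88 Fz 5.07 T 0.237
70 [0.5 0.9 0.7]
80 [3.2 0.9 7.9]
```

The torque has been about 0.24 N·m on two readings, twice the free-running 0.11–0.12. I'll stop here and back off.

Request:
drive_tool(
  deltas=[
    [-1, 0, -10, 0, 0],
    [-1, 0, -50, 0, 0],
    [-1, 0, -90, 0, 0],
    [-1, 0, -110, 0, 0],
    [30, 0, -110, 0, 0],
    [30, 0, -110, 0, 0],
    [30, 0, -110, 0, 0],
  ],
)

```text
clock: 28.62
tool_pos: [449.5, -158.1, 275.1]
eef_rot: [[-0.992, -0.126, -0.0], [-0.126, 0.992, -0.0], [0.0, -0.0, -1.0]]
ft_force: [-0.2, 1.5, -0.3]
grip_width: 0.2
grasp_force: 0.0
```

```bash
python3 - <<'E'
from h import *
t=shot('scene','s8.png')
cv2.imwrite('pics/c8.png',cv2.resize(t['img'][130:280,270:450],None,fx=4,fy=4))
E
```

```text
(no output)
```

View pics/c8.png

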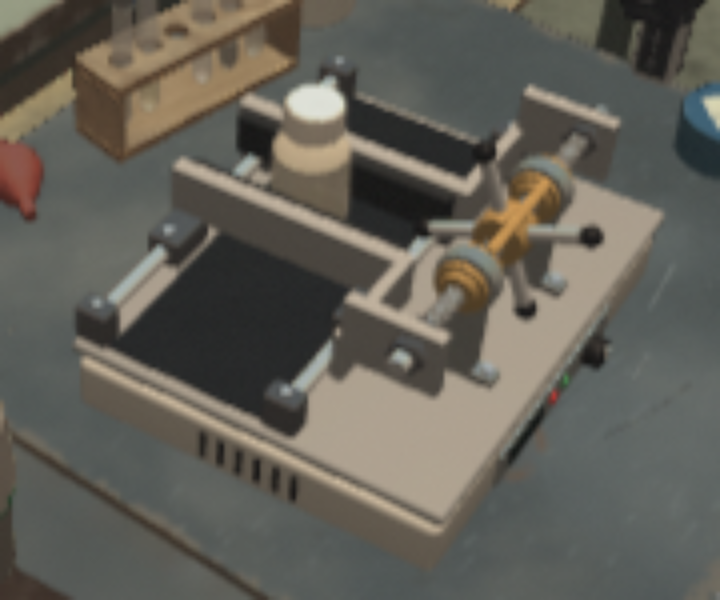

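The bottle is upright and held between both foams, and the tommy bars stayed where I left them with the front ball at (592,237). The robot is clear of everything, so I'm handing in.

```bash
python3 -c "
from plant import env
print(env.hand_in())"
```

```text
the job is handed in; nothing more can be done
None
```

I handed in the job at about 29 s of the 67 s allowed: the sample bottle stands upright on the mat between both foam faces, and I stopped tightening at about 0.24 N·m, twice the 0.11–0.12 N·m felt running free; the hand-in returned no verdict, and the other bottle and the beaker were not touched.

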